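Sort the cosmetics on the vanity

ROBOT

A 6-joint arm with a two-finger parallel gripper is mounted at the origin on the work surface. World frame = base frame: x ahead of the robot, y to its left, z up, the work surface at z = 0. Lengths are in m, angles in degrees, forces in N, time in s.
With the tool pointing down it reaches from about 0.4 to 0.825 m from the base axis. Payload 7 kg.
Tool frame: the origin (TCP) lies between the finger pads; the fingertips stand ctrl.nose_length ahead of it and the grasp point (between the pads) lies 2 mm behind it (ctrl.nose_length is the distance from the TCP to the fingertips, in m); z points along the fingers, y is the line along which they close (so a half turn about z gives the same grasp; the last joint's range is limited). The gripper opens to 88 mm and grips with 3 to 60 N. Pads are 19 mm wide; open, the fingers measure 130 mm over their backs; the gripper's body (78 mm by 193 mm) begins 47 mm behind the grasp point.
Start: joints at [83.658, 20.546, 0.682, 0, -70.136, -16.507], TCP at [0.262, 0.622, 0.244] pointing down, gripper open.
Joint ranges: [-176.03, 176.03], [-82.01, 121.73], [-58.28, 71.71], [-173.87, 95.51], [-174.79, -0.11], [-173.66, 173.66]. Speed limits (degrees/s): [136.94, 136.94, 172.46, 180, 180, 180].

INTERFACE

Orientations are given as [roll, pitch, yaw] about the fixed x, y, z axes, in that order (R = Rz(yaw) Ry(pitch) Rx(roll)).
In Python, from plant import ctrl gives the robot as it stands.
- The arm moves only by the tool apply_moves, never from a script. Its argument "commands" is a list of rows, each a list of 3 entries, a list of its own where there are three numbers: the shift along the world's x, y, z in cm, then the turn about the world's z in rad, then the closure, from 0 (fully open) to 1 (shut). In form: [[[x, y, z], turn, jaw], ...]. A call has 1 to 20 rows; each row is the pose to reach, as a shift and turn from the pose commanded when the call began; what a row does not reach only later rows make up. A row lasts 1/12 s, in which the tool goes at most 41.7 mm and 7.16 degrees, less where a joint would pass 70% of its speed; a pose out of reach is approached as far as the arm can. A call with a gripper value outside its range is refused whole. The fingers move at their own pace and stop on an object; the grip force is fixed at half the most. Time passes only in rows, so rows that repeat a pose let the fingers close. It gives the time, the measured TCP pose, the force, the opening and the grip force at its end, in the units of the state.
- ctrl.get_obs(): the state, without advancing time (a new reading comes with each control period).
- ctrl.snapshot(name): name is "side" or "top" or "wrist"; returns a dict with "img" (420x560x3 uint8, red, green, blue), "fx", "fy", "cx", "cy" (pixels), "dist_coeffs" ([k1, k2, p1, p2, k3] as OpenCV has them; the pictures are not rectified), "T" (4x4, takes a point from camera to world coordinates). Camera axes: x right, y up, looking along -z (the intrinsics and any distortion apply to the point x, -y, -z); pixel columns grow to the right and rows downward; lengths in m; the calibration is good to about 2 mm. A picture is of the moment at which its call begins. There is no depth.
- ctrl.close_job(): hands the job in; it is judged then, once.
Trained networks look in a picture, given as the dict that the camera call returned (one of the last four; its "shot" number tells which), for a name from the list of things; names that differ only in an ending like _2 or _b are one class to them, and where a whole thing is asked for, a point or a joint stands for the part that bears it (a point fixed in the world has none). Each returns a list of dicts, best first, with "score" (0 to 1); they miss things now and then, are a little off and sometimes report something else, mostly with a low value. They report only what shows in the picture. A call takes as long as a camera call. They do not tell look-alikes from the thing itself.
- ctrl.search_frame(picture, target): "at" ([column, row] in pixels, amid what is visible of it).
- ctrl.spot_point(picture, target): "at" ([column, row] in pixels: a listed point, or the origin of a listed thing).
The state is a dict: "clock": time; "joint_pos": joint angles; "qvel": joint speeds; "tau": joint torques, N m; "tool_pos": TCP position; "orientation": TCP orientation; "force": force on the tool from outside, world axes, zero at the start; "moment": the same for the moment, N m; "opening": finger opening in m; "gripper_force": force on a finger pad.
Only numpy, scipy, OpenCV 4.12 (cv2) and the standard library are available. Lean on these libraries where they do the work, as an engineer would, in place of code of your own. Each camera call takes 0.05 s, during which the arm holds its last target. There are 200 camera calls.

TASK

Sort the loose cosmetics: stand both cream pots upright on the floor of the white ceramic bowl, stand both nail varnish bottles upright on the floor of the steel bowl, and put the mascara tube, standing on its end, into the empty bay of the yellow brush holder. Leave the comb and the palette where they lie.

Things in the scene. Friction and masses are not known exactly. Their poses are not given: they have to be found in the camera images.
- ceramic_bowl: white ceramic bowl with flaring sides, loose on the counter (450 g): rim 146 mm outside diameter, 45 mm tall, wall 5 mm, flat inner floor 106 mm across, 6 mm above the underside. Origin: centre of its underside, z up.
- steel_bowl: brushed steel bowl with nearly straight sides and rolled rim, loose on the counter (350 g): rim about 139 mm outside diameter, 40 mm tall, wall 4 mm, flat inner floor 118 mm across, 6 mm above the underside. Origin: centre of its underside, z up.
- brush_holder: loose yellow silicone brush holder, 400 g, 68 mm tall, walls 6 mm. Large square bay, empty, open-topped: 48 x 48 mm inside, inner floor 5 mm above the underside. Origin: underside, centre of this empty bay; z up. Holder spans x -30 to +66 mm, y -30 to +30 mm. Its +x end is a small bay filled with three fixed short brushes, in a row along y at x = +47 mm, tops 120 mm above the underside.
- pot_a: one of two identical cosmetic cream pots: a low round amber glass jar with a flat aluminium lid, 36 mm diameter, 32 mm tall overall, about 70 g. Origin: centre of its underside, z up. Stands upright at the start.
- pot_b: one of two identical cosmetic cream pots: a low round amber glass jar with a flat aluminium lid, 36 mm diameter, 32 mm tall overall, about 70 g. Origin: centre of its underside, z up. Stands upright at the start.
- varnish_a: one of two identical nail varnish bottles: square clear glass base 28 x 28 mm and 34 mm tall, with a slim black round cap 15 mm diameter on top reaching 72 mm above the underside, about 60 g. Origin: centre of its underside, z up. Stands upright at the start; can be held by the cap.
- varnish_b: one of two identical nail varnish bottles: square clear glass base 28 x 28 mm and 34 mm tall, with a slim black round cap 15 mm diameter on top reaching 72 mm above the underside, about 60 g. Origin: centre of its underside, z up. Stands upright at the start; can be held by the cap.
- mascara: mascara tube: a slim plain black cylinder with a thin brass band, 20 mm diameter, 105 mm tall, about 40 g. Origin: centre of its lower end, z up. Stands upright on its end at the start.
- comb: white plastic pocket comb lying flat, loose, 90 mm (along its x) x 27 mm, 5 mm thick. Origin: underside, near the centre. Not to be moved.
- palette: closed black eyeshadow palette lying flat, loose, 66 mm (along its x) x 46 mm, 10 mm thick. Origin: centre of its underside. Not to be moved.
Not all that is in view belongs to the job. Leave any red look-alike of the mascara alone.

How it is judged:
By the outcome, as a careful person would: the job done as asked, in the order asked, and still so for the second after the job is handed in, with the robot touching nothing.
It also fails if it takes over 115 s, if anything falls off the work surface, if the arm or the gripper's body presses on something with over 40 N, if the wrist force passes 120 N, or if a joint passes its speed limit or range.

## Working session

There is one attempt and no reset: what is moved stays moved. The work goes in short steps, Python scripts to look and compute and a tool call to move; the robot and the scene stay as the last step left them, time stands still between calls to the robot, and variables do not carry over. Pictures are saved under pics/ and viewed, at most 14 in all, crops included, and the job is handed in when it is done.

Besides the shell and the picture viewer there is one more tool, called in YAML: its name, and indented under it one key for each argument. apply_moves: Moves the arm, as the interface text tells. Its arguments: {"type":"object","properties":{"commands":{"type":"array"}},"required":["commands"]}

```bash
ls; mkdir -p pics; cat > h.py <<'E'
import numpy as np, cv2, json
from plant import ctrl
def ray(s,p):
    K=np.array([[s["fx"],0,s["cx"]],[0,s["fy"],s["cy"]],[0,0,1.]])
    u=cv2.undistortPoints(np.array([[p]],float),K,np.array(s["dist_coeffs"],float))[0,0]
    T=np.array(s["T"]); return T[:3,3],T[:3,:3]@np.array([u[0],-u[1],-1.])
def at_z(s,p,z):
    o,d=ray(s,p); return o+d*(z-o[2])/d[2]
def proj(s,P):
    T=np.array(s["T"]); c=T[:3,:3].T@(np.array(P,float)-T[:3,3])
    K=np.array([[s["fx"],0,s["cx"]],[0,s["fy"],s["cy"]],[0,0,1.]])
    return cv2.projectPoints(np.array([[c[0],-c[1],-c[2]]]),np.zeros(3),np.zeros(3),K,np.array(s["dist_coeffs"],float))[0].ravel()
def save(s,n): cv2.imwrite(f"pics/{n}.png",s["img"][:,:,::-1])
E
python3 - <<'E'
from h import *
print(ctrl.nose_length, ctrl.get_obs())
for c in ["top","side"]:
    s=ctrl.snapshot(c); save(s,c+"0")
    print(c,np.round(s["T"],3).tolist(),s["fx"])
    for t in ["ceramic_bowl","steel_bowl","brush_holder","pot_a","varnish_a","mascara","comb","palette"]:
        print(t,[(np.round(r["at"],1).tolist(),round(r["score"],2),np.round(at_z(s,r["at"],0),3)[:2].tolist()) for r in ctrl.spot_point(s,t)[:4]])
E
```

```text
pics
0.017 {'clock': 0.0, 'joint_pos': array([ 8.36585667e+01,  2.05912181e+01,  6.35164404e-01, -2.10406630e-02,
       -7.01362293e+01, -1.65087611e+01]), 'qvel': array([ 0.06854905, -0.0523174 ,  0.04906696,  0.02866803, -0.00670007,
       -0.00075767]), 'tau': array([ 7.34117912e-04, -5.82710373e+01,  2.93064415e+01,  6.99800581e+00,
        6.95346709e-03, -1.59070282e-04]), 'tool_pos': array([0.26193681, 0.62161077, 0.24263279]), 'orientation': array([ 1.79905900e+02, -7.26169199e-03, -2.28573537e+01]), 'force': array([ 0.19399048,  0.03626334, -0.04271322]), 'moment': array([-0.00430747,  0.04748144,  0.01549515]), 'gripper_force': 0.0, 'opening': 0.08766806600239296}
top [[-0.016, 0.995, -0.094, 0.481], [-1.0, -0.017, -0.004, 0.01], [-0.005, 0.094, 0.996, 0.769], [0.0, 0.0, 0.0, 1.0]] 398.22324576494094
ceramic_bowl [([445.5, 257.0], 0.92, [0.463, -0.295]), ([144.5, 244.9], 0.67, [0.495, 0.284])]
steel_bowl [([276.8, 168.2], 0.78, [0.641, 0.027]), ([196.2, 168.4], 0.52, [0.643, 0.185])]
brush_holder [([146.6, 247.5], 0.88, [0.49, 0.28])]
pot_a [([349.8, 270.0], 0.69, [0.441,
[... 492 characters left out ...]
 0.648, 0.585], [0.0, 0.0, 0.0, 1.0]] 405.8513597880332
ceramic_bowl [([246.8, 380.6], 0.82, [0.47, -0.306])]
steel_bowl [([323.5, 223.2], 0.65, [0.643, 0.03]), ([227.8, 239.6], 0.21, [0.438, -0.005])]
brush_holder [([244.4, 162.2], 0.91, [0.478, 0.277]), ([228.9, 279.7], 0.39, [0.442, -0.111])]
pot_a [([227.8, 280.7], 0.84, [0.44, -0.113]), ([316.2, 183.7], 0.83, [0.649, 0.172])]
varnish_a [([230.2, 236.0], 0.78, [0.443, 0.005]), ([227.6, 207.3], 0.74, [0.437, 0.098])]
mascara [([346.7, 324.3], 0.86, [0.639, -0.222]), ([344.5, 289.5], 0.74, [0.65, -0.15])]
comb [([272.2, 190.8], 0.77, [0.541, 0.151]), ([245.4, 379.3], 0.28, [0.468, -0.304])]
palette [([281.1, 289.9], 0.62, [0.536, -0.142])]
```

View pics/top0.png

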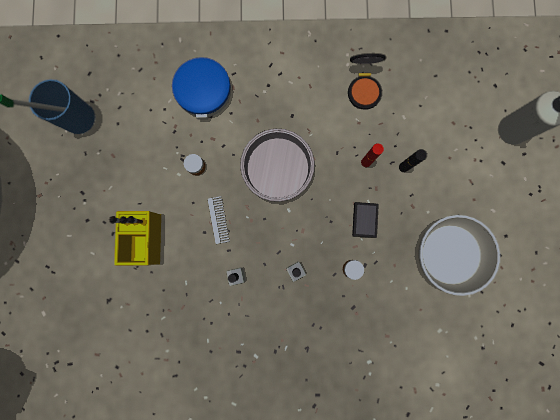

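View pics/side0.png

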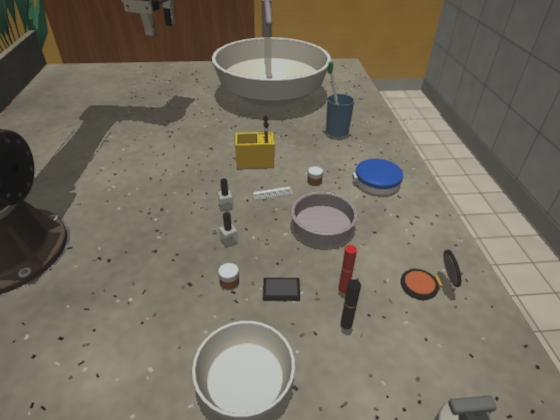

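The black tube at top (413,160) / side (350,305) could be the mascara. The red tube at top (372,156) / side (347,270) is the decoy. The pots are at top (354,270) and (194,163), next to a blue tin (201,86) and a compact (365,92). I choose the black tube and will check it in a crop with model outlines.

```bash
cat > ov.py <<'E'
from h import *
def circ(x,y,z,r): a=np.linspace(0,2*np.pi,40); return [(x+r*np.cos(t),y+r*np.sin(t),z) for t in a]
def rect(x,y,z,x0,x1,y0,y1,yaw):
    c,s=np.cos(np.radians(yaw)),np.sin(np.radians(yaw))
    return [(x+c*a-s*b,y+s*a+c*b,z) for a,b in [(x0,y0),(x1,y0),(x1,y1),(x0,y1),(x0,y0)]]
def crop(s,ctr,sz,k,polys):
    K=lambda p:((proj(s,p)-np.array(ctr)+sz/2)*k)
    x,y=int(ctr[0]-sz/2),int(ctr[1]-sz/2)
    im=cv2.copyMakeBorder(s["img"],200,200,200,200,cv2.BORDER_CONSTANT)[y+200:y+200+sz,x+200:x+200+sz,::-1]
    im=cv2.resize(im,None,fx=k,fy=k,interpolation=cv2.INTER_CUBIC)
    for p in polys:
        pts=np.array([(proj(s,q)-[x,y]+.5)*k for q in p]).astype(int)
        cv2.polylines(im,[pts],False,(0,255,0),1)
    return im
E
cat > a.py <<'E'
from ov import *
t=ctrl.snapshot("top"); d=ctrl.snapshot("side")
M={}
J=[("pot1",.441,-.111,lambda x,y:[circ(x,y,0,.018),circ(x,y,.032,.018)],50),
("pot2",.649,.176,lambda x,y:[circ(x,y,0,.018),circ(x,y,.032,.018)],50),
("v1",.442,.001,lambda x,y:[rect(x,y,.034,-.014,.014,-.014,.014,30),circ(x,y,.072,.0075)],50),
("v2",.435,.102,lambda x,y:[rect(x,y,.034,-.014,.014,-.014,.014,0),circ(x,y,.072,.0075)],50),
("m",.637,-.2215,lambda x,y:[circ(x,y,0,.01),circ(x,y,.105,.01)],80),
("hold",.482,.279,lambda x,y:[rect(x,y,.068,-.03,.066,-.03,.03,0),rect(x,y,.068,-.024,.024,-.024,.024,0)],100),
("st",.642,.028,lambda x,y:[circ(x,y,.040,.0695)],100),
("ce",.467,-.301,lambda x,y:[circ(x,y,.045,.073),circ(x,y,.006,.053)],100)]
rows=[]
for s in (t,d):
    ims=[cv2.resize(crop(s,proj(s,(x,y,.03)),sz,200//sz if sz<=100 else 2,f(x,y)),(200,200)) for n,x,y,f,sz in J]
    rows+= [np.hstack(ims[:4]),np.hstack(ims[4:])]
cv2.imwrite("pics/m1.png",cv2.resize(np.vstack(rows),(600,600)))
E
sed -i 's/(600,600)/(800,600)/;s/np.vstack(rows)/np.vstack(rows)/' a.py; python3 - <<'E'
s=open('a.py').read()
s=s.replace('cv2.imwrite("pics/m1.png",cv2.resize(np.vstack(rows),(800,600)))','cv2.imwrite("pics/m1.png",np.vstack(rows[:2]));cv2.imwrite("pics/m2.png",np.vstack(rows[2:]))')
open('a.py','w').write(s)
E
python3 a.py
```

```text
(no output)
```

View pics/m1.png

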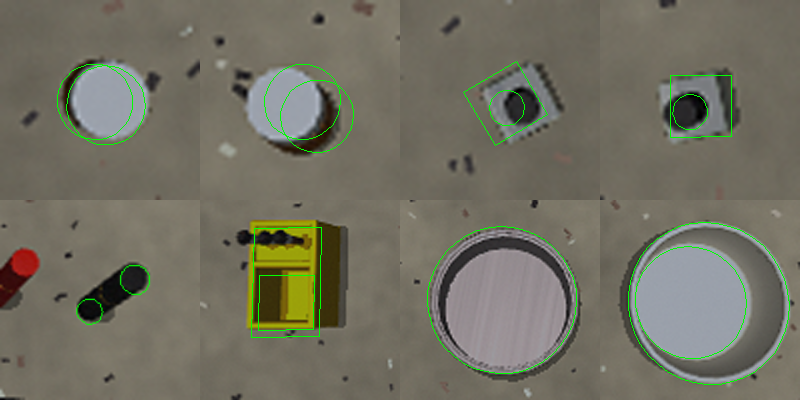

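View pics/m2.png

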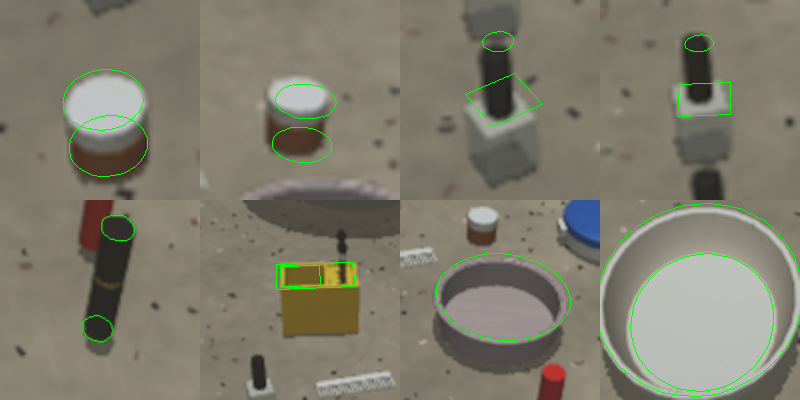

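The overlays give these corrected positions: pot1 (.441,-.116), pot2 (.647,.183), v1 (.441,-.0045), v2 (.434,.103) and the holder at about (.487,.282). The mascara crop shows a plain black tube with a brass band, so the choice stands, and both bowls fit. I'll move to pot1.

apply_moves:
  commands:
    - [[21, -30, 0], 0.4, 0]
    - [[21, -30, 0], 0.4, 0]
    - [[21, -30, 0], 0.4, 0]
    - [[21, -30, 0], 0.4, 0]
    - [[21, -30, 0], 0.4, 0]
    - [[21, -30, 0], 0.4, 0]
    - [[21, -30, 0], 0.4, 0]
    - [[21, -30, 0], 0.4, 0]
    - [[21, -30, 0], 0.4, 0]
    - [[17.9, -73.8, -6], 0.4, 0.3]
    - [[17.9, -73.8, -6], 0.4, 0.3]
    - [[17.9, -73.8, -6], 0.4, 0.3]
    - [[17.9, -73.8, -6], 0.4, 0.3]
    - [[17.9, -73.8, -6], 0.4, 0.3]
    - [[17.9, -73.8, -6], 0.4, 0.3]
    - [[17.9, -73.8, -6], 0.4, 0.3]
    - [[17.9, -73.8, -6], 0.4, 0.3]
    - [[17.9, -73.8, -6], 0.4, 0.3]
    - [[17.9, -73.8, -6], 0.4, 0.3]
    - [[17.9, -73.8, -6], 0.4, 0.3]

```text
clock: 2.67
tool_pos: [0.4401, -0.1187, 0.1834]
orientation: [180.0, -0.0, 0.0]
force: [1.0, 0.3, 1.2]
opening: 0.061
gripper_force: 0.0
```

```bash
cat > w.py <<'E'
from ov import *
import sys
o=ctrl.get_obs(); print(o["clock"],np.round(o["tool_pos"],4),np.round(o["orientation"],1),o["opening"],o["gripper_force"],np.round(o["force"],1))
if len(sys.argv)>1:
    cam,tgt,z=sys.argv[1],sys.argv[2].split(","),float(sys.argv[3])
    s=ctrl.snapshot(cam)
    for t in tgt:
        print(t,[(np.round(r["at"],1).tolist(),round(r["score"],2),np.round(at_z(s,r["at"],z),4)[:2].tolist()) for r in ctrl.spot_point(s,t)[:4]])
    if len(sys.argv)>4: save(s,sys.argv[4])
E
python3 w.py wrist pot_a 0 w1
```

```text
2.6667 [ 0.4401 -0.1187  0.1834] [180.  -0.   0.] 0.061013881024416274 0.0 [1.  0.3 1.2]
pot_a [([275.6, 186.4], 0.97, [0.4411, -0.1165])]
```

View pics/w1.png

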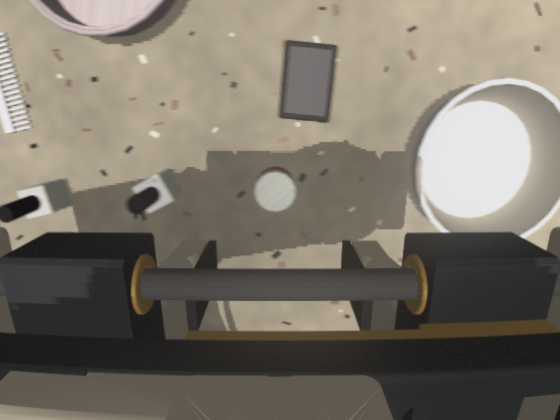

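apply_moves:
  commands:
    - [[0, 0, -12], 0, 0.3]
    - [[0, 0, -12], 0, 0.3]
    - [[0, 0, -12], 0, 0.3]
    - [[0, 0, -14], 0, 0.3]
    - [[0, 0, -15.8], 0, 0.3]
    - [[0, 0, -15.8], 0, 0.3]
    - [[0, 0, -15.8], 0, 0.3]
    - [[0, 0, -15.8], 0, 1]
    - [[0, 0, -15.8], 0, 1]
    - [[0, 0, -15.8], 0, 1]
    - [[0, 0, -15.8], 0, 1]
    - [[0, 0, -15.8], 0, 1]
    - [[0, 0, -15.8], 0, 1]
    - [[0, 0, -15.8], 0, 1]

```text
clock: 3.93
tool_pos: [0.4418, -0.1159, 0.0264]
orientation: [-180.0, -0.1, 0.1]
force: [-1.7, 2.2, 8.3]
opening: 0.0349
gripper_force: 30.0
```

apply_moves:
  commands:
    - [[0, 0, 4], 0, 1]
    - [[0, 0, 8], 0, 1]
    - [[0, 0, 8], 0, 1]
    - [[2, -8, 8], 0, 1]
    - [[2, -8, 8], 0, 1]
    - [[4.6, -18.5, 8], 0, 1]
    - [[4.6, -18.5, 8], 0, 1]
    - [[4.6, -18.5, 8], 0, 1]
    - [[4.6, -18.5, 8], 0, 1]
    - [[4.6, -18.5, 5], 0, 1]
    - [[4.6, -18.5, 5], 0, 1]

```text
clock: 4.85
tool_pos: [0.4842, -0.3005, 0.0716]
orientation: [-179.9, 0.3, -0.1]
force: [-2.3, 0.6, -1.6]
opening: 0.0349
gripper_force: 30.0
```

```bash
cat > b.py <<'E'
from ov import *
import sys
n,x,y=sys.argv[1],float(sys.argv[2]),float(sys.argv[3])
o=ctrl.get_obs(); print(np.round(o["tool_pos"],4))
ims=[]
for c in ("top","side"):
    s=ctrl.snapshot(c); ims.append(crop(s,proj(s,(x,y,.03)),130,3,[circ(x,y,.045,.073),circ(x,y,.006,.053)] if n[0]=="c" else [circ(x,y,.04,.0695)]))
cv2.imwrite(f"pics/{n}.png",np.hstack(ims))
E
python3 b.py c1 .467 -.301
```

```text
[ 0.4842 -0.3005  0.0716]
```

View pics/c1.png

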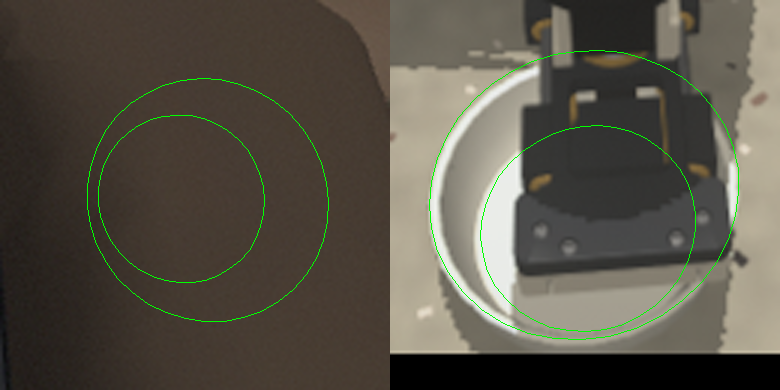

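apply_moves:
  commands:
    - [[0, 0, -2], 0, 1]
    - [[0, 0, -3], 0, 1]
    - [[0, 0, -3.8], 0, 1]
    - [[0, 0, -4.2], 0, 1]
    - [[0, 0, -4.3], 0, 1]
    - [[0, 0, -4.3], 0, 1]
    - [[0, 0, -4.3], 0, 1]

```text
clock: 5.53
tool_pos: [0.4876, -0.3011, 0.0331]
orientation: [180.0, -0.0, 0.1]
force: [0.2, -0.5, -0.4]
opening: 0.0352
gripper_force: 30.0
```

Release with limited opening, then lift.

apply_moves:
  commands:
    - [[0, 0, -0.1], 0, 1]
    - [[0, 0, -0.1], 0, 0.5]
    - [[0, 0, -0.1], 0, 0.5]
    - [[0, 0, -0.1], 0, 0.5]
    - [[0, 0, 2], 0, 0.5]
    - [[0, 0, 4], 0, 0.5]
    - [[0, 0, 8], 0, 0.4]
    - [[0, 0, 12], 0, 0.3]
    - [[8, 16, 15], 0, 0.3]
    - [[15.9, 48.4, 15], 0, 0.3]
    - [[15.9, 48.4, 15], 0, 0.3]
    - [[15.9, 48.4, 15], 0, 0.3]
    - [[15.9, 48.4, 15], 0, 0.3]
    - [[15.9, 48.4, 15], 0, 0.3]
    - [[15.9, 48.4, 15], 0, 0.3]
    - [[15.9, 48.4, 15], 0, 0.3]
    - [[15.9, 48.4, 15], 0, 0.3]
    - [[15.9, 48.4, 15], 0, 0.3]
    - [[15.9, 48.4, 15], 0, 0.3]
    - [[15.9, 48.4, 15], 0, 0.3]

```text
clock: 7.2
tool_pos: [0.643, 0.1746, 0.1822]
orientation: [-180.0, -0.0, 0.1]
force: [0.4, -0.5, 0.2]
opening: 0.0614
gripper_force: 0.0
```

```bash
python3 w.py wrist pot_a 0; python3 b.py c2 .467 -.301;python3 w.py top pot_a 0.006
```

```text
7.2 [0.643  0.1746 0.1822] [-1.8e+02 -0.0e+00  1.0e-01] 0.06138306852955364 0.0 [ 0.4 -0.5  0.2]
pot_a [([266.6, 184.3], 0.74, [0.6463, 0.1854])]
[0.6443 0.1778 0.1816]
7.4 [0.6426 0.1738 0.1813] [1.8e+02 1.0e-01 2.0e-01] 0.06123278329961489 0.0 [ 0.2 -0.4 -1.8]
pot_a [([447.6, 243.1], 0.91, [0.489, -0.2976]), ([196.9, 166.5], 0.81, [0.6459, 0.1823]), ([216.4, 219.6], 0.21, [0.5415, 0.1442])]
```

View pics/c2.png

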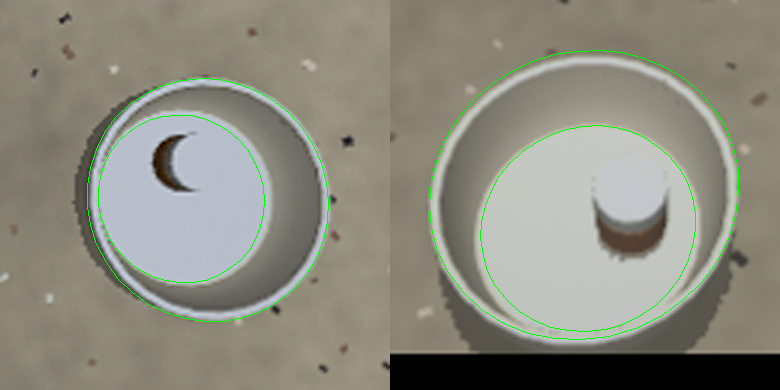

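apply_moves:
  commands:
    - [[0, 0, -6], 0, 0.3]
    - [[0, 0, -6], 0, 0.3]
    - [[0, 0, -6], 0, 0.3]
    - [[0, 0, -6], 0, 0.3]
    - [[0, 0, -6], 0, 0.3]

```text
clock: 7.92
tool_pos: [0.6438, 0.1719, 0.1238]
orientation: [-180.0, -0.1, 0.0]
force: [0.3, -1.1, 0.8]
opening: 0.0615
gripper_force: 0.0
```

```bash
python3 w.py wrist pot_a 0
```

```text
7.9167 [0.6438 0.1719 0.1238] [-1.8e+02 -1.0e-01  0.0e+00] 0.061492765920000005 0.0 [ 0.3 -1.1  0.8]
pot_a [([258.3, 199.8], 0.88, [0.6468, 0.1874]), ([309.4, 314.9], 0.15, [0.5426, 0.1443])]
```

apply_moves:
  commands:
    - [[0.3, 1.2, 0], 0, 0.3]
    - [[0.3, 1.2, -4], 0, 0.3]
    - [[0.3, 1.2, -8], 0, 0.3]
    - [[0.3, 1.2, -9], 0, 0.3]
    - [[0.3, 1.2, -9.8], 0, 0.3]
    - [[0.3, 1.2, -9.8], 0, 0.3]
    - [[0.3, 1.2, -9.8], 0, 0.3]
    - [[0.3, 1.2, -9.8], 0, 1]
    - [[0.3, 1.2, -9.8], 0, 1]
    - [[0.3, 1.2, -9.8], 0, 1]
    - [[0.3, 1.2, -9.8], 0, 1]
    - [[0.3, 1.2, -9.8], 0, 1]
    - [[0.3, 1.2, -9.8], 0, 1]
    - [[0.3, 1.2, -9.8], 0, 1]

```text
clock: 9.18
tool_pos: [0.6461, 0.1846, 0.0248]
orientation: [-180.0, -0.0, 0.1]
force: [-2.2, -1.2, 6.1]
opening: 0.0352
gripper_force: 30.0
```

apply_moves:
  commands:
    - [[0, 0, 4], 0, 1]
    - [[0, 0, 8], 0, 1]
    - [[0, 0, 10], 0, 1]
    - [[-19.9, -48.6, 10], 0, 1]
    - [[-19.9, -48.6, 10], 0, 1]
    - [[-19.9, -48.6, 10], 0, 1]
    - [[-19.9, -48.6, 10], 0, 1]
    - [[-19.9, -48.6, 10], 0, 1]
    - [[-19.9, -48.6, 10], 0, 1]
    - [[-19.9, -48.6, 10], 0, 1]
    - [[-19.9, -48.6, 10], 0, 1]
    - [[-19.9, -48.6, 10], 0, 1]
    - [[-19.9, -48.6, 10], 0, 1]
    - [[-19.9, -48.6, 10], 0, 1]
    - [[-19.9, -48.6, 10], 0, 1]
    - [[-19.9, -48.6, 10], 0, 1]
    - [[-19.9, -48.6, 10], 0, 1]
    - [[-19.9, -48.6, 7], 0, 1]
    - [[-19.9, -48.6, 5], 0, 1]
    - [[-19.9, -48.6, 5], 0, 1]

```text
clock: 10.85
tool_pos: [0.444, -0.3006, 0.0704]
orientation: [-179.9, 0.3, -0.0]
force: [-0.7, -0.2, -0.8]
opening: 0.035
gripper_force: 30.0
```

apply_moves:
  commands:
    - [[0, 0, 0], 0, 1]
    - [[0, 0, 0], 0, 1]
    - [[0, 0, 0], 0, 1]

```text
clock: 11.1
tool_pos: [0.4479, -0.3016, 0.0754]
orientation: [180.0, -0.1, 0.1]
force: [0.2, -0.6, -0.3]
opening: 0.0353
gripper_force: 30.0
```

apply_moves:
  commands:
    - [[0, 0, -2], 0, 1]
    - [[0, 0, -3], 0, 1]
    - [[0, 0, -3.8], 0, 1]
    - [[0, 0, -4.2], 0, 1]
    - [[0, 0, -4.3], 0, 1]
    - [[0, 0, -4.3], 0, 1]
    - [[0, 0, -4.3], 0, 1]
    - [[0, 0, -4.4], 0, 1]
    - [[0, 0, -4.4], 0, 0.5]
    - [[0, 0, -4.4], 0, 0.5]
    - [[0, 0, -4.4], 0, 0.5]
    - [[0, 0, -2], 0, 0.5]
    - [[0, 0, 0], 0, 0.5]
    - [[0, 0, 4], 0, 0.5]
    - [[0, 0, 8], 0, 0.5]
    - [[0, 0, 10], 0, 0.5]
    - [[0, 0, 10], 0, 0.5]

```text
clock: 12.52
tool_pos: [0.4495, -0.3027, 0.1798]
orientation: [179.8, -0.5, 0.1]
force: [0.4, 0.8, -0.4]
opening: 0.0437
gripper_force: 0.0
```

apply_moves:
  commands:
    - [[-0.6, 29.7, -1], 0, 0.5]
    - [[-0.6, 29.7, -1], 0, 0.5]
    - [[-0.6, 29.7, -1], 0, 0.5]
    - [[-0.6, 29.7, -1], 0, 0.5]
    - [[-0.6, 29.7, -1], 0, 0.5]
    - [[-0.6, 29.7, -1], 0, 0.5]
    - [[-0.6, 29.7, -1], 0, 0.5]
    - [[-0.6, 29.7, -1], 0, 0.5]
    - [[-0.6, 29.7, -1], 0, 0.5]
    - [[-0.6, 29.7, -1], 0, 0.5]

```text
clock: 13.35
tool_pos: [0.4406, -0.0041, 0.1639]
orientation: [180.0, 0.0, 0.2]
force: [0.7, -0.8, -0.2]
opening: 0.0439
gripper_force: 0.0
```

```bash
python3 w.py wrist varnish_a 0; python3 b.py c3 .467 -.301;python3 w.py top varnish_a,steel_bowl 0
```

```text
13.35 [ 0.4406 -0.0041  0.1639] [180.    0.    0.2] 0.04387570553834547 0.0 [ 0.7 -0.8 -0.2]
varnish_a [([159.5, 199.7], 0.75, [0.4331, 0.1049]), ([279.8, 190.2], 0.73, [0.4421, -0.0059])]
[ 0.4406 -0.0053  0.1638]
13.55 [ 0.4407 -0.0057  0.1639] [ 1.8e+02  0.0e+00 -1.0e-01] 0.04382864930033129 0.0 [ 0.5 -0.3 -0.5]
varnish_a []
steel_bowl [([274.3, 166.1], 0.66, [0.6453, 0.0315]), ([446.9, 255.7], 0.25, [0.465, -0.2974])]
```

View pics/c3.png

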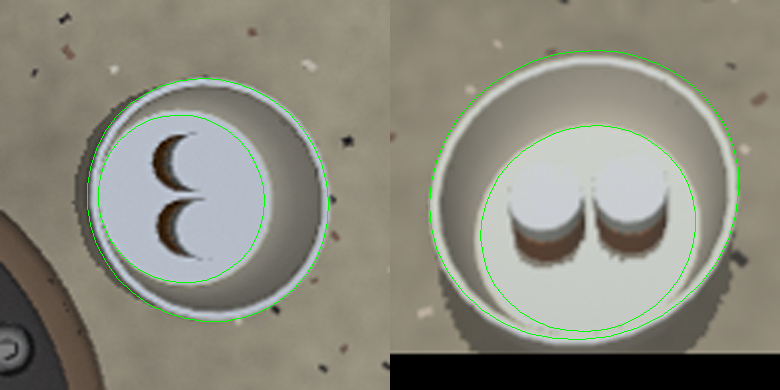

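apply_moves:
  commands:
    - [[0.1, 0, -4], 0, 0.5]
    - [[0.1, 0, -8], 0, 0.5]
    - [[0.1, 0, -10], 0, 0.5]
    - [[0.1, 0, -10.6], 0, 0.5]
    - [[0.1, 0, -10.6], 0, 0.5]
    - [[0.1, 0, -10.6], 0, 1]
    - [[0.1, 0, -10.6], 0, 1]
    - [[0.1, 0, -10.6], 0, 1]
    - [[0.1, 0, -10.6], 0, 1]
    - [[0.1, 0, -10.6], 0, 1]
    - [[0.1, 0, -10.6], 0, 1]
    - [[0.1, 0, -10.6], 0, 1]
    - [[0.1, 0, -10.6], 0, 1]

```text
clock: 14.78
tool_pos: [0.4425, -0.0043, 0.0586]
orientation: [-180.0, -0.1, 0.1]
force: [-0.1, 0.6, 6.7]
opening: 0.0137
gripper_force: 30.0
```

apply_moves:
  commands:
    - [[0, 0, 4], 0, 1]
    - [[0, 0, 8], 0, 1]
    - [[0, 0, 8], 0, 1]
    - [[17.6, 3.4, 8], 0, 1]
    - [[17.6, 3.4, 8], 0, 1]
    - [[17.6, 3.4, 8], 0, 1]
    - [[17.6, 3.4, 8], 0, 1]
    - [[17.6, 3.4, 8], 0, 1]
    - [[17.6, 3.4, 8], 0, 1]
    - [[17.6, 3.4, 8], 0, 1]
    - [[17.6, 3.4, 8], 0, 1]
    - [[17.6, 3.4, 5], 0, 1]
    - [[17.6, 3.4, 3], 0, 1]
    - [[17.6, 3.4, 1.5], 0, 1]
    - [[17.6, 3.4, 0.8], 0, 1]
    - [[17.6, 3.4, 0.8], 0, 1]
    - [[17.6, 3.4, 0.8], 0, 1]

```text
clock: 16.2
tool_pos: [0.6175, 0.0294, 0.0667]
orientation: [-180.0, -0.0, 0.1]
force: [-0.1, 0.7, -0.6]
opening: 0.014
gripper_force: 30.0
```

```bash
python3 b.py s1 .642 .029;python3 w.py
```

```text
[0.6175 0.0294 0.0667]
16.3 [0.618  0.0296 0.067 ] [-1.8e+02 -1.0e-01  1.0e-01] 0.014536504081863159 29.9996218085289 [ 0.4 -0.7 -1.1]
```

View pics/s1.png

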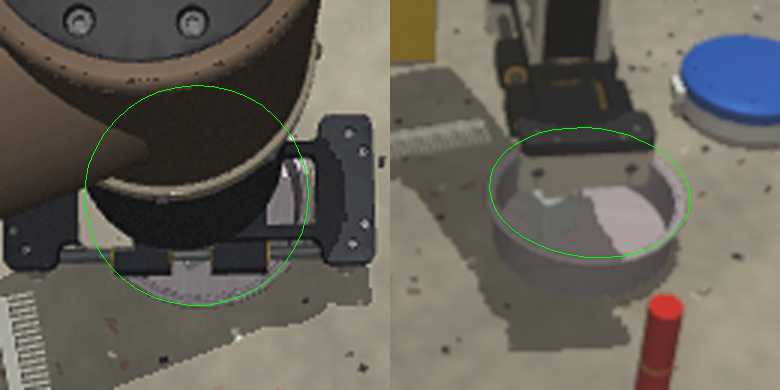

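The bottle is inside the steel bowl, just above its floor. I'll release it and go to v2.

apply_moves:
  commands:
    - [[0, 0, -0.1], 0, 1]
    - [[0, 0, -0.1], 0, 1]
    - [[0, 0, -0.1], 0, 0.5]
    - [[0, 0, -0.1], 0, 0.5]
    - [[0, 0, -0.1], 0, 0.5]
    - [[0, 0, 3], 0, 0.5]
    - [[0, 0, 7], 0, 0.5]
    - [[0, 0, 9], 0, 0.5]
    - [[-18.5, 7.5, 9], 0, 0.5]
    - [[-18.5, 7.5, 9], 0, 0.5]
    - [[-18.5, 7.5, 9], 0, 0.5]
    - [[-18.5, 7.5, 9], 0, 0.5]
    - [[-18.5, 7.5, 9], 0, 0.5]
    - [[-18.5, 7.5, 9], 0, 0.5]
    - [[-18.5, 7.5, 9], 0, 0.5]
    - [[-18.5, 7.5, 9], 0, 0.5]

```text
clock: 17.63
tool_pos: [0.4333, 0.105, 0.1566]
orientation: [-180.0, -0.1, 0.1]
force: [-0.3, -0.5, 0.5]
opening: 0.0441
gripper_force: 0.0
```

```bash
python3 w.py wrist varnish_a 0; python3 w.py side varnish_a,steel_bowl 0.006
```

```text
17.6333 [0.4333 0.105  0.1566] [-1.8e+02 -1.0e-01  1.0e-01] 0.04407330441198179 0.0 [-0.3 -0.5  0.5]
varnish_a [([232.2, 64.4], 0.67, [0.5421, 0.1425]), ([277.7, 193.2], 0.64, [0.434, 0.1053])]
17.7333 [0.4336 0.1045 0.1561] [-180.   -0.    0.] 0.04377554411411236 0.0 [-0.4 -0.1  0.1]
varnish_a [([228.7, 207.4], 0.86, [0.4399, 0.0906]), ([311.0, 222.0], 0.61, [0.6149, 0.0294])]
steel_bowl [([323.3, 223.3], 0.96, [0.6404, 0.0234])]
```

apply_moves:
  commands:
    - [[0, 0, -4], 0, 0.5]
    - [[0, 0, -8], 0, 0.5]
    - [[0, 0, -9.5], 0, 0.5]
    - [[0, 0, -9.8], 0, 0.5]
    - [[0, 0, -9.8], 0, 0.5]
    - [[0, 0, -9.8], 0, 1]
    - [[0, 0, -9.8], 0, 1]
    - [[0, 0, -9.8], 0, 1]
    - [[0, 0, -9.8], 0, 1]
    - [[0, 0, -9.8], 0, 1]
    - [[0, 0, -9.8], 0, 1]
    - [[0, 0, -9.8], 0, 1]
    - [[0, 0, -9.8], 0, 1]

```text
clock: 18.97
tool_pos: [0.4332, 0.1048, 0.0586]
orientation: [-180.0, -0.1, 0.1]
force: [-1.3, 0.0, 8.1]
opening: 0.0144
gripper_force: 30.0
```

apply_moves:
  commands:
    - [[0, 0, 4], 0, 1]
    - [[0, 0, 8], 0, 1]
    - [[0, 0, 11], 0, 1]
    - [[0, 0, 11], 0, 1]
    - [[23.3, -7.6, 11], 0, 1]
    - [[23.3, -7.6, 11], 0, 1]
    - [[23.3, -7.6, 11], 0, 1]
    - [[23.3, -7.6, 11], 0, 1]
    - [[23.3, -7.6, 11], 0, 1]
    - [[23.3, -7.6, 11], 0, 1]
    - [[23.3, -7.6, 11], 0, 1]
    - [[23.3, -7.6, 11], 0, 1]
    - [[23.3, -7.6, 11], 0, 1]
    - [[23.3, -7.6, 11], 0, 1]

```text
clock: 20.13
tool_pos: [0.6649, 0.0287, 0.1679]
orientation: [-180.0, 0.0, 0.1]
force: [-0.2, 0.2, 0.9]
opening: 0.0145
gripper_force: 30.0
```

apply_moves:
  commands:
    - [[0, 0, -4], 0, 1]
    - [[0, 0, -7], 0, 1]
    - [[0, 0, -9], 0, 1]
    - [[0, 0, -10], 0, 1]
    - [[0, 0, -10.2], 0, 1]
    - [[0, 0, -10.3], 0, 1]
    - [[0, 0, -10.3], 0, 1]
    - [[0, 0, -10.3], 0, 1]

```text
clock: 20.8
tool_pos: [0.6666, 0.0288, 0.0667]
orientation: [-180.0, -0.1, 0.1]
force: [0.6, 0.4, 0.3]
opening: 0.0143
gripper_force: 30.0
```

apply_moves:
  commands:
    - [[0, 0, -0.1], 0, 1]
    - [[0, 0, -0.1], 0, 1]
    - [[0, 0, -0.1], 0, 0.5]
    - [[0, 0, -0.1], 0, 0.5]
    - [[0, 0, -0.1], 0, 0.5]
    - [[0, 0, 3], 0, 0.5]
    - [[0, 0, 7], 0, 0.5]
    - [[0, 0, 11], 0, 0.5]
    - [[0, 0, 13.3], 0, 0.5]
    - [[-2.9, -25, 13.3], 0, 0.5]
    - [[-2.9, -25, 13.3], 0, 0.5]
    - [[-2.9, -25, 13.3], 0, 0.5]
    - [[-2.9, -25, 13.3], 0, 0.5]
    - [[-2.9, -25, 13.3], 0, 0.5]
    - [[-2.9, -25, 13.3], 0, 0.5]
    - [[-2.9, -25, 13.3], 0, 0.5]
    - [[-2.9, -25, 13.3], 0, 0.5]
    - [[-2.9, -25, 13.3], 0, 0.5]

```text
clock: 22.3
tool_pos: [0.6366, -0.222, 0.1979]
orientation: [-180.0, 0.0, -0.0]
force: [0.2, -0.5, -0.3]
opening: 0.0439
gripper_force: 0.0
```

```bash
python3 w.py wrist mascara 0; python3 b.py s2 .642 .029; python3 w.py side mascara,brush_holder 0; python3 w.py top brush_holder 0 
```

```text
22.3 [ 0.6366 -0.222   0.1979] [-180.    0.   -0.] 0.043945980695177446 0.0 [ 0.2 -0.5 -0.3]
mascara [([206.0, 167.8], 0.7, [0.6535, -0.1505]), ([277.4, 182.1], 0.62, [0.6388, -0.2214])]
[ 0.6371 -0.2206  0.198 ]
22.5 [ 0.6372 -0.2203  0.1981] [-180.    -0.     0.2] 0.04360007966248847 0.0 [-0.7  0.2  1.2]
mascara [([347.1, 324.7], 0.87, [0.6393, -0.2231]), ([343.9, 288.4], 0.67, [0.6498, -0.1472])]
brush_holder [([246.4, 160.1], 0.81, [0.4835, 0.286])]
22.65 [ 0.6371 -0.2205  0.1981] [-180.    -0.     0.2] 0.04392351897708303 0.0 [-0.1  0.4 -0.7]
brush_holder [([147.0, 246.4], 0.81, [0.4923, 0.2795])]
```

View pics/s2.png

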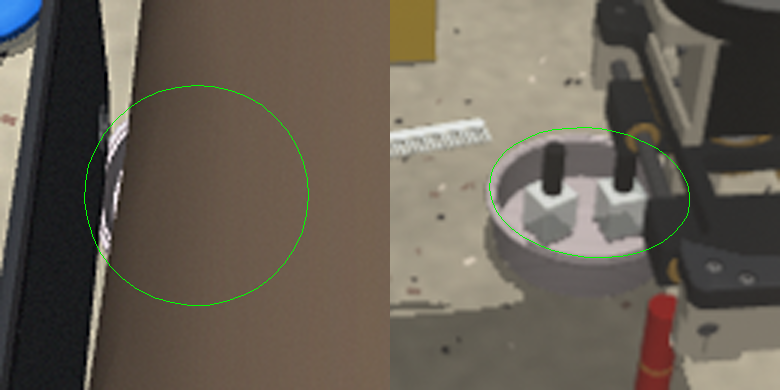

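apply_moves:
  commands:
    - [[0.1, 0, -4], 0, 0.5]
    - [[0.1, 0, -8], 0, 0.5]
    - [[0.1, 0, -10.5], 0, 0.5]
    - [[0.1, 0, -11.3], 0, 0.5]
    - [[0.1, 0, -11.3], 0, 0.5]
    - [[0.1, 0, -11.3], 0, 0.5]
    - [[0.1, 0, -11.3], 0, 1]
    - [[0.1, 0, -11.3], 0, 1]
    - [[0.1, 0, -11.3], 0, 1]
    - [[0.1, 0, -11.3], 0, 1]
    - [[0.1, 0, -11.3], 0, 1]
    - [[0.1, 0, -11.3], 0, 1]
    - [[0.1, 0, -11.3], 0, 1]

```text
clock: 23.83
tool_pos: [0.6384, -0.2216, 0.0861]
orientation: [180.0, -0.1, 0.1]
force: [-0.0, 1.5, 5.5]
opening: 0.0195
gripper_force: 30.0
```

apply_moves:
  commands:
    - [[0, 0, 4], 0, 1]
    - [[0, 0, 8], 0, 1]
    - [[0, 0, 12], 0, 1]
    - [[0, 0, 14], 0, 1]
    - [[-19, 42, 14], 0, 1]
    - [[-19, 42, 14], 0, 1]
    - [[-19, 42, 14], 0, 1]
    - [[-19, 42, 14], 0, 1]
    - [[-19, 42, 14], 0, 1]
    - [[-19, 42, 14], 0, 1]
    - [[-19, 42, 14], 0, 1]
    - [[-19, 42, 14], 0, 1]
    - [[-19, 42, 14], 0, 1]
    - [[-19, 42, 14], 0, 1]
    - [[-19, 42, 14], 0, 1]
    - [[-19, 42, 14], 0, 1]
    - [[-19, 42, 14], 0, 1]
    - [[-19, 42, 14], 0, 1]
    - [[-19, 42, 14], 0, 1]

```text
clock: 25.42
tool_pos: [0.448, 0.1977, 0.2249]
orientation: [180.0, 0.0, 0.0]
force: [0.5, 0.5, -0.2]
opening: 0.0196
gripper_force: 30.0
```

```bash
cat > hh.py <<'E'
from ov import *
import sys
x,y,yaw=map(float,sys.argv[2:5])
o=ctrl.get_obs(); print(np.round(o["tool_pos"],4))
ims=[]
P=[rect(x,y,.068,-.03,.066,-.03,.03,yaw),rect(x,y,.068,-.024,.024,-.024,.024,yaw)]
for c in ("top","side","wrist"):
    s=ctrl.snapshot(c)
    print([(np.round(r["at"],1).tolist(),round(r["score"],2),np.round(at_z(s,r["at"],0),4)[:2].tolist()) for r in ctrl.spot_point(s,"brush_holder")[:2]])
    sz=400 if c=="wrist" else 100
    im=crop(s,proj(s,(x+.01,y,.05)),sz,400//sz,P); ims.append(cv2.resize(im,(400,400)))
cv2.imwrite(f"pics/{sys.argv[1]}.png",np.hstack([np.vstack([cv2.resize(i,(300,300)) for i in ims[:2]]),cv2.resize(ims[2],(500,600))]))
E
python3 hh.py h1 .488 .283 -1.5
```

```text
[0.448  0.1977 0.2249]
[([145.8, 251.5], 0.69, [0.4825, 0.2817])]
[([246.3, 163.5], 0.77, [0.4829, 0.2702]), ([261.0, 372.9], 0.29, [0.4912, -0.2958])]
[([195.0, 143.1], 0.88, [0.4873, 0.2849])]
```

View pics/h1.png

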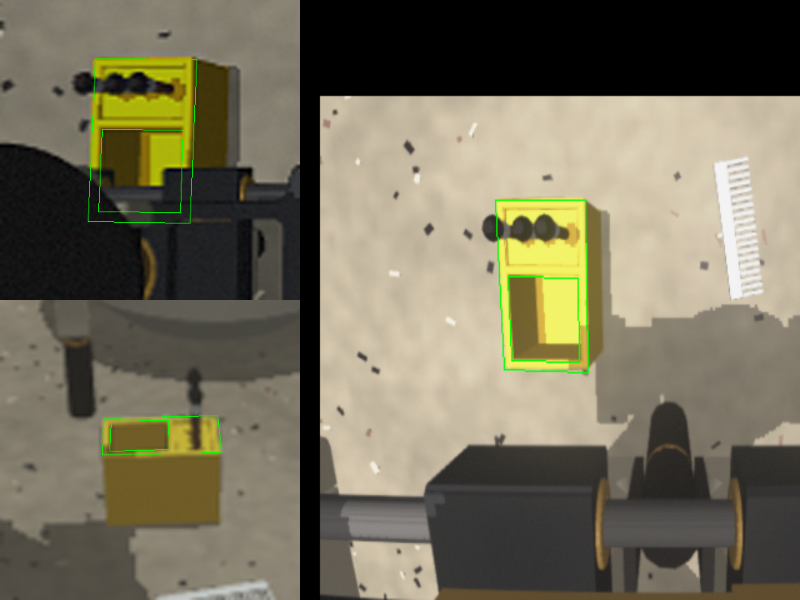

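apply_moves:
  commands:
    - [[2, 4.2, 0], 0, 1]
    - [[4, 8.4, 0], 0, 1]
    - [[4, 8.4, 0], 0, 1]
    - [[4, 8.4, 0], 0, 1]
    - [[4, 8.4, 0], 0, 1]
    - [[4, 8.4, 0], 0, 1]
    - [[4, 8.4, -3], 0, 1]
    - [[4, 8.4, -5.5], 0, 1]
    - [[4, 8.4, -5.5], 0, 1]
    - [[4, 8.4, -5.5], 0, 1]

```text
clock: 26.55
tool_pos: [0.4873, 0.2811, 0.1698]
orientation: [179.9, 0.1, 0.0]
force: [-0.7, 0.9, 0.3]
opening: 0.0196
gripper_force: 30.0
```

apply_moves:
  commands:
    - [[0, 0, -2], 0, 1]
    - [[0, 0, -4], 0, 1]
    - [[0, 0, -6], 0, 1]
    - [[0, 0, -7.2], 0, 1]
    - [[0, 0, -7.7], 0, 1]
    - [[0, 0, -7.8], 0, 1]
    - [[0, 0, -7.8], 0, 1]
    - [[0, 0, -7.8], 0, 1]

```text
clock: 27.22
tool_pos: [0.4886, 0.2831, 0.0937]
orientation: [-179.9, -0.1, 0.1]
force: [0.0, 0.9, -1.1]
opening: 0.0192
gripper_force: 30.0
```

```bash
python3 hh.py h2 .488 .283 -1.5
```

```text
[0.4886 0.2831 0.0937]
[([147.0, 246.7], 0.72, [0.4917, 0.2795]), ([449.8, 255.6], 0.66, [0.4651, -0.303])]
[([248.4, 162.3], 0.56, [0.4884, 0.2754])]
[([276.8, 213.0], 0.57, [0.4891, 0.2835])]
```

View pics/h2.png

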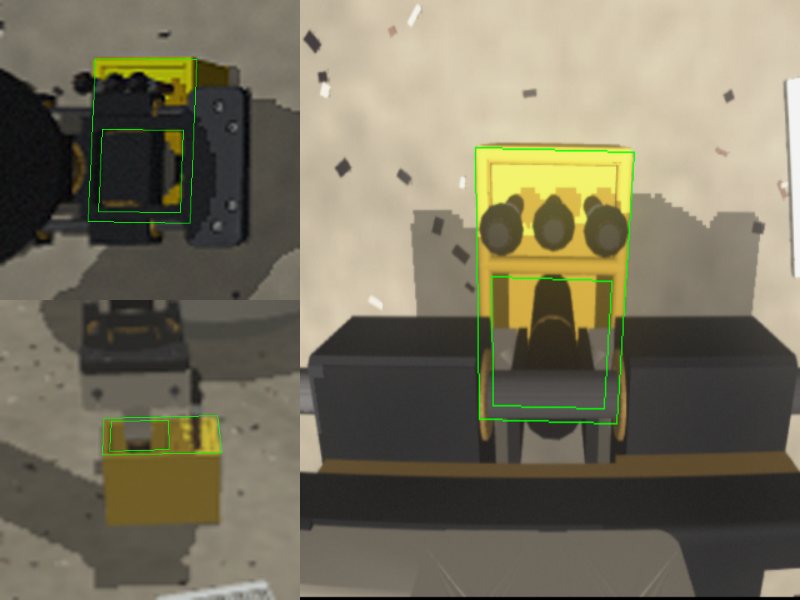

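The tube is in the bay, clear of the walls and about 2–3 mm above the floor. I'll lower it and release.

apply_moves:
  commands:
    - [[0, 0, -0.1], 0, 1]
    - [[0, 0, -0.2], 0, 1]
    - [[0, 0, -0.2], 0, 1]
    - [[0, 0, -0.2], 0, 0.6]
    - [[0, 0, -0.2], 0, 0.6]
    - [[0, 0, -0.2], 0, 0.5]
    - [[0, 0, -0.2], 0, 0.5]
    - [[0, 0, 3], 0, 0.5]
    - [[0, 0, 7], 0, 0.5]
    - [[0, 0, 11], 0, 0.5]
    - [[0, 0, 15], 0, 0.5]
    - [[0, 0, 15], 0, 0.5]
    - [[0, -15, 15], 0, 0.5]
    - [[0, -15, 15], 0, 0.5]
    - [[0, -15, 15], 0, 0.5]
    - [[0, -15, 15], 0, 0.5]
    - [[0, -15, 15], 0, 0.5]
    - [[0, -15, 15], 0, 0.5]

```text
clock: 29.02
tool_pos: [0.4878, 0.1312, 0.2422]
orientation: [-180.0, -0.0, -0.1]
force: [0.5, 0.1, 1.0]
opening: 0.0442
gripper_force: 0.0
```

```bash
python3 hh.py h3 .488 .283 -1.5; python3 - <<'E'
from h import *
s=ctrl.snapshot("side"); a=cv2.imread("pics/h3.png"); b=cv2.resize(s["img"][:,:,::-1],(500,375))
o=np.zeros((600,800,3),np.uint8); o[:,:300]=a[:,:300]; o[:375,300:]=b; cv2.imwrite("pics/f.png",o)
E
```

```text
[0.4878 0.1312 0.2422]
[]
[([246.9, 161.3], 0.67, [0.4847, 0.2803])]
[([145.7, 177.1], 0.55, [0.4874, 0.284])]
```

View pics/f.png

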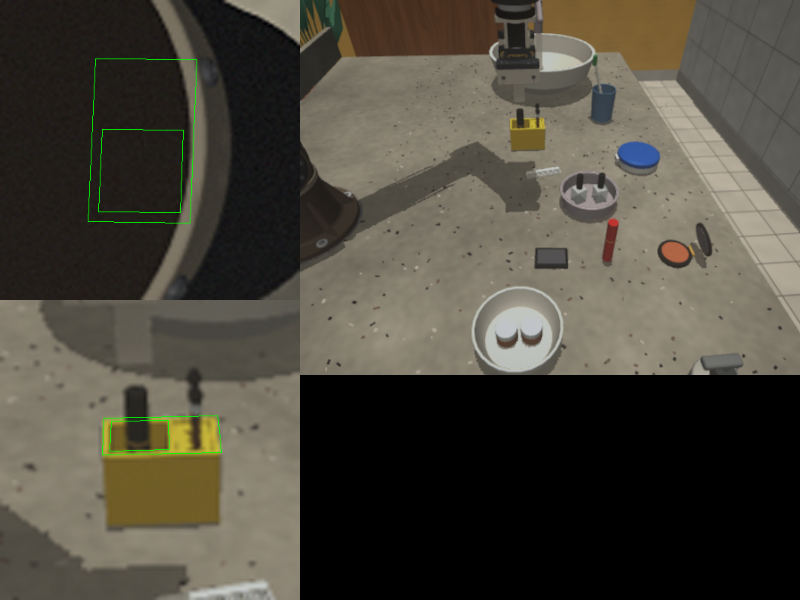

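The final view shows both pots in the ceramic bowl, both varnishes in the steel bowl, the mascara upright in the bay, and the comb and palette undisturbed. The gripper is clear, so I'll hand in.

```bash
python3 -c "
from plant import ctrl
print(ctrl.close_job())"
```

```text
the job is handed in; nothing more can be done
None
```

Job handed in at about 29 s: both cream pots stand in the ceramic bowl, both varnish bottles in the steel bowl and the mascara in the brush holder's empty bay, with the comb, palette and red tube left alone; the hand-in call returned no verdict.

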